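Load the cheese slicer under its sprung hold-down finger

TASK

Get the cheese slicer ready for the next slice: pick the baton of hard cheese off the chopping board, lay it flat in the slicer's feed channel, and push its leading end in under the sprung hold-down finger, so that the cheese itself lifts the finger, until the end just butts squarely against the upright thickness fence. The fence has been set to the slice wanted and is held only by its thumb knob: feel for it, and do not shove it out of its setting. Leave the cheese there, lying in the channel with the finger bearing down on it, let go of it, and disturb nothing else.

Things in the scene. Friction and masses are not known exactly. Their poses are not given: they have to be found in the camera images.
- cheese_slicer: Bench slicer fixed to the worktop. Origin on the worktop; x = feed direction, y = left of it, z up (slicer positions below are in this frame, mm). Wooden board x -200 to 155, 130 wide, top (the bed) at z 30. The cutter's wire bow is swung up and out at the right (x 55, y -60 to -135, up to z 200): keep clear. The finger's post stands at the left edge (x 28, y 58; thumb tail to y 98, z 93).
- channel_mouth (a point): Start of the feed channel, on the bed, at x -168, y 0, z 30. Channel: two low steel rails along x, 10 mm high above the bed, inner faces at y +-26 (52 wide), from x -168 to 38; from x -168 back to -191 they flare outward. Site axes = the slicer's.
- finger_toe (a point): Underside of the upturned tip of the hold-down finger (bent steel rod 8 thick, hinged along x on the left post, reaching over the channel). At rest at x -16, y 0, z 75. From here its ski toe slopes down (24 degrees) along the feed to the foot. The top of cheese lying on the bed is at z 70: its leading upper edge meets the toe near x -6.
- finger_foot (a point): Underside of the finger's straight foot (x 22 to 38), the point at x 30, y 0; z 58 at rest, z 70 with cheese under it. The cheese's end lifts the finger 12 mm by x 22, taking 4 to 10 N of push in all; then the foot bears down with 4 to 5 N and the slide drags with 3 to 7 N. Pressing the cheese on the bed adds drag.
- wire_line (a point): The cutting line on the bed: x 55, y 0, z 30. Beyond it stands the thickness fence: upright steel plate 72 wide, z 32 to 74, square to x. Its front face is set anywhere from x 60 to 100 (5 to 45 mm beyond this point); the setting is not measured: feel for it. Its thumb knob holds against about 7 N of push on top of the drag; beyond that the fence slips away.
- cheese: Baton of hard cheese, 190 long (its x), 46 wide (its y), 40 high (its z), 0.30 to 0.46 kg, rigid, cream with a darker rind along one long side. Origin: centre of its underside. It lies on the chopping board (top 22 mm above the worktop). Either end may lead; it stays the same way up. Grip it across its 46 mm width, nearer the trailing end (about 45 mm from it), so that hand and finger do not meet.
- cheese_end_a (a point): centre of the cheese's end face at its +x end, 95 mm from its middle, 20 mm above its underside
- cheese_end_b (a point): centre of the cheese's end face at its -x end, 95 mm from its middle, 20 mm above its underside
- hold_arm (a joint): angle of the hold-down finger (rad): 0 down on its stop, grows as the finger is lifted; about 0.20 with the cheese under its foot
- chopping_board: wooden chopping board 200 (its x) x 300 (its y) x 22 mm, fixed, origin at the centre of its underside; the cheese and a tomato lie on it
- tomato: tomato about 70 mm across on the far part of the chopping board (bystander; origin at its underside)
- garlic: garlic bulb, about 60 mm, on the worktop behind the slicer (bystander; origin at its underside)
- espresso_cup: small cup with a handle, 52 mm high, at the left (bystander; origin at its underside)

How it is judged (in metres and radians):
On the way:
1. the cheese has pushed the hold-down finger up (value of joint hold_arm above 0.12 rad and contact force between shoe and cheese above 1 N), for 0.1 s.
At the end, for the whole second after the job is handed in: The cheese lies flat on the bed in the channel (underside within 3 mm of the bed's height, tilt under 3 degrees, along the channel within about 3 degrees), its leading end within about 2 mm of the thickness fence, the hold-down finger resting on its top (over 2 N), everything at rest and released (horizontal distance between any of cheese_end_a, cheese_end_b and fence_pad below 0.0062 m and contact force between shoe and cheese above 2 N and value of joint hold_arm between 0.17 and 0.26 rad and z of cheese in the frame of cheese_slicer between 0.027 and 0.033 m and angle between cheese's own z axis and vertical below 0.05 rad and angle between the x axis of cheese and the x axis of cheese_slicer, either way round below 0.06 rad and linear speed of cheese below 0.01 m/s); the robot touches nothing.
It fails at once if the thickness fence is shoved more than 2 mm out of its setting (distance of fence_pad from where it was at the start of the episode above 0.002 m).
It fails at once if the hand or arm knocks hard against the slicer (over 25 N) (contact force between any of the fingers, the arm and cheese_slicer above 25 N).
It fails at once if another thing on the worktop is disturbed (moved more than 30 mm) (distance of any of tomato, garlic, espresso_cup from where it was at the start of the episode above 0.03 m).
It also fails if it takes over 72 s, if anything falls off the work surface, if the arm or the gripper's body presses on something with over 40 N, if the wrist force passes 120 N, or if a joint passes its speed limit or range.

ROBOT

A 6-joint arm with a two-finger parallel gripper is mounted at the origin on a cart in front of the work surface, level with it; the furniture and walls round the work are solid. World frame = base frame: x ahead of the robot, y to its left, z up, the work surface at z = 0. Lengths are in m, angles in degrees, forces in N, time in s.
With the tool pointing down it reaches from about 0.325 to 0.775 m from the base axis. Payload 5.5 kg.
Tool frame: the origin (TCP) lies at the centre of the arm's flange, where the gripper is bolted on; the fingertips stand 182 mm ahead of it and the grasp point (between the pads) lies 163 mm ahead of it; z points along the fingers, y is the line along which they close (so a half turn about z gives the same grasp; the last joint's range is limited). The gripper opens to 88 mm and grips with 3 to 60 N. Pads are 20 mm wide; open, the fingers measure 115 mm over their backs; the gripper's body (75 mm by 178 mm) begins 61 mm behind the grasp point.
Start: joints at [61.152, 5.22, 70.514, -0, 104.267, -3.249], TCP at [0.259, 0.541, 0.405] pointing down, gripper open.
Joint ranges: [-164.24, 164.24], [-49.07, 125.15], [9.68, 141.18], [-86.29, 266.29], [3.28, 154.24], [-151.56, 151.56]. Speed limits (degrees/s): [147.25, 147.25, 172.46, 180, 180, 180].

INTERFACE

Orientations are given as [roll, pitch, yaw] about the fixed x, y, z axes, in that order (R = Rz(yaw) Ry(pitch) Rx(roll)).
In Python, from station import r gives the robot as it stands. The module is installed in compiled form; this text tells all that it offers. Calls block until the motion is done:
- r.reach(position, orientation): joint-space move of the TCP to a pose.
- r.servo_line(position, rotation=None, speed=0.15): straight line of the TCP; rotation=None keeps the orientation; speed is the mean speed in m/s.
- r.move_joints(angles): joint-space move.
- r.let_go() and r.grab(squeeze=None): open the fingers fully, or close them until they stop; squeeze is the grip in N (None keeps the last).
- r.wait(seconds).
- r.inverse_kinematics(position, orientation): joint angles nearest the present ones, or None.
- r.sense(): the state.
- r.snapshot(name): name is "scene" or "top" or "wrist"; returns a dict with "frame" (480x640x3 uint8, red, green, blue), "fx", "fy", "cx", "cy" (pixels), "dist_coeffs" ([k1, k2, p1, p2, k3] as OpenCV has them; the pictures are not rectified), "R" (3x3) and "t" (3): a world point X has camera coordinates R X + t. Camera axes: x right, y down, z forward; pixel columns grow to the right and rows downward; lengths in m; the calibration is good to about 2 mm. A picture is of the moment at which its call begins. There is no depth.
A pose or a line that the arm cannot do raises r.IKError and nothing moves.
- r.hand_in(): hands the job in; it is judged then, once.
The state is a dict: "clock": time; "joints": joint angles; "joint_vel": joint speeds; "joint_torque": joint torques, N m; "tcp_pos": TCP position; "orientation": TCP orientation; "contact_force": force on the tool from outside, world axes, zero at the start; "torque": the same for the moment, N m; "opening": finger opening in m; "gripper_force": force on a finger pad.
Only numpy, scipy, OpenCV 4.12 (cv2) and the standard library are available. Lean on these libraries where they do the work, as an engineer would, in place of code of your own. Each camera call takes 0.05 s, during which the arm holds its last target. There are 200 camera calls.

## Working session

There is one attempt and no reset: what is moved stays moved. The work goes in short steps, each a Python script; the robot and the scene stay as the last script left them, time stands still between calls to the robot, and variables do not carry over. Pictures are saved under pics/ and viewed, at most 10 in all, crops included, and the job is handed in when it is done.

```bash
mkdir -p pics; cat > h.py <<'E'
import numpy as np, cv2
from station import r
def snap(n,f):
    s=r.snapshot(n); cv2.imwrite(f'pics/{f}.png',s['frame'][:,:,::-1]); np.save(f'pics/{f}.npy',s,allow_pickle=True); return s
def load(f): return np.load(f'pics/{f}.npy',allow_pickle=True).item()
def ray(s,uv):
    K=np.array([[s['fx'],0,s['cx']],[0,s['fy'],s['cy']],[0,0,1.]])
    p=cv2.undistortPoints(np.array(uv,float).reshape(-1,1,2),K,np.array(s['dist_coeffs'],float)).reshape(-1,2)
    R=np.array(s['R']);t=np.array(s['t'])
    d=np.c_[p,np.ones(len(p))]@R
    return -R.T@t,d
def plane(s,uv,z):
    c,d=ray(s,uv); return c+d*((z-c[2])/d[:,2])[:,None]
def proj(s,X):
    K=np.array([[s['fx'],0,s['cx']],[0,s['fy'],s['cy']],[0,0,1.]])
    return cv2.projectPoints(np.array(X,float).reshape(-1,1,3),cv2.Rodrigues(np.array(s['R']))[0],np.array(s['t'],float),K,np.array(s['dist_coeffs'],float))[0].reshape(-1,2)
E
python3 - <<'E'
from h import *
for n in('scene','top'): 
    s=snap(n,n+'0'); R=np.array(s['R']); print(n,-R.T@np.array(s['t']),R[2])
print(r.sense())
E
```

```text
scene [ 0.02299385 -0.62734599  0.57451509] [ 0.52277175  0.69593144 -0.49233031]
top [0.32158906 0.05933426 1.4222556 ] [ 0.14235897 -0.01589592 -0.98968745]
{'clock': 0.1, 'joints': array([ 6.11517045e+01,  5.25950029e+00,  7.05729594e+01, -1.10070238e-03,
        1.04266612e+02, -3.24896358e+00]), 'joint_vel': array([-0.03474433, -0.12314075, -0.23166052,  0.05393775,  0.09764146,
        0.08225692]), 'joint_torque': array([ 2.23919793e-03, -4.47857559e+01, -4.07569849e+01,  7.00377091e-02,
        2.84179172e-02, -1.46906496e-04]), 'tcp_pos': array([0.25928099, 0.54115114, 0.40363222]), 'orientation': array([-1.79901027e+02, -4.54935413e-03,  1.54400394e+02]), 'contact_force': array([0.32291906, 0.72071375, 0.32088763]), 'torque': array([-0.00125206, -0.00156551, -0.05387475]), 'gripper_force': 0.0, 'opening': 0.08788336076949908}
```

View pics/top0.png

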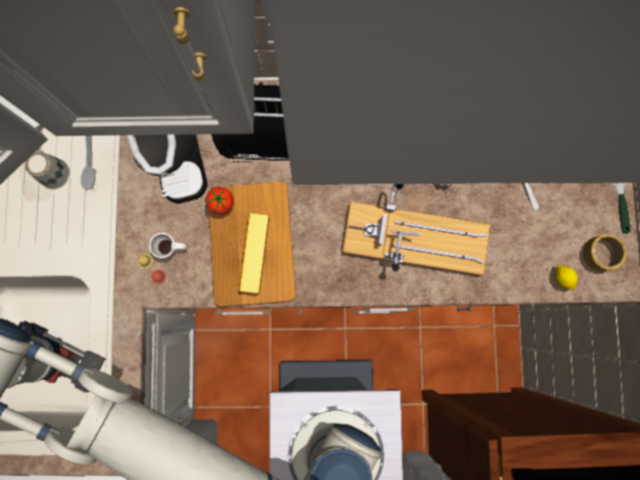

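View pics/scene0.png

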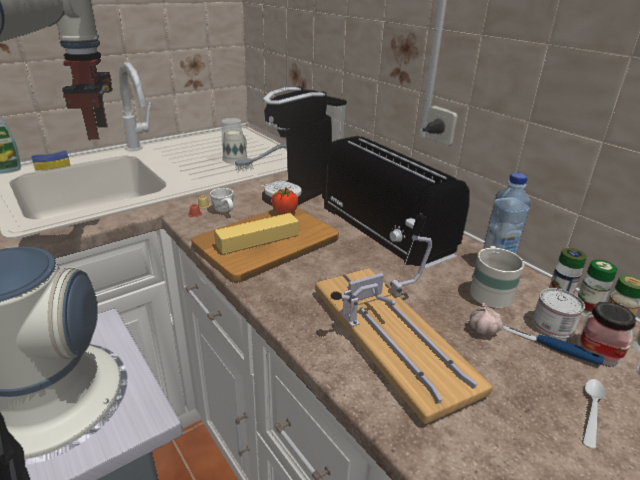

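The top view shows the cheese at about (255,253), with the slicer at (345–490, 203–275). Its mouth is on the right and the fence plate is near (375,230), so the feed runs image-left, which is world +y. The tomato is at (219,200), the cup at (162,245), and the garlic is partly hidden near (440,185).

```bash
python3 - <<'E'
from h import *
s=load('top0'); f=s['frame']; hsv=cv2.cvtColor(f,cv2.COLOR_RGB2HSV)
for p in[(253,255),(225,270),(460,260),(270,200)]: print(p,hsv[p[1],p[0]])
# cheese
m=cv2.inRange(hsv,(22,80,200),(35,255,255)); m[:, :235]=0; m[:,275:]=0;m[:205]=0;m[300:]=0
ys,xs=np.nonzero(m); P=plane(s,np.c_[xs,ys],.062)[:,:2].astype(np.float32)
print('cheese',len(xs),cv2.minAreaRect(P))
m2=cv2.inRange(hsv,(10,70,120),(30,255,255)); m2[:,:335]=0;m2[:,500:]=0;m2[:195]=0;m2[285:]=0
m2=cv2.morphologyEx(m2,cv2.MORPH_OPEN,np.ones((3,3)))
ys,xs=np.nonzero(m2); P=plane(s,np.c_[xs,ys],.030)[:,:2].astype(np.float32)
rc=cv2.minAreaRect(P);print('slicer',len(xs),rc,cv2.boxPoints(rc))
z=cv2.resize(f[190:310,200:500],None,fx=2.66,fy=2.66,interpolation=cv2.INTER_CUBIC)
z2=cv2.resize(np.dstack([m+m2]*3)[190:310,200:500],None,fx=2.66,fy=2.66)
cv2.imwrite('pics/z.png',np.vstack([z,z2])[:600,:798,::-1])
E
```

```text
(253, 255) [ 26 122 248]
(225, 270) [ 15 183 178]
(460, 260) [ 17 141 224]
(270, 200) [ 16 182 212]
cheese 1420 ((0.4872521758079529, 0.19155466556549072), (0.04415960609912872, 0.1874239444732666), 82.80826568603516)
slicer 12535 ((0.5205543041229248, -0.21103963255882263), (0.41369280219078064, 0.22358152270317078), 89.21571350097656) [[ 0.4059427  -0.41633648]
 [ 0.6295033  -0.41939682]
 [ 0.6351659  -0.00574279]
 [ 0.4116053  -0.00268245]]
```

View pics/z.png

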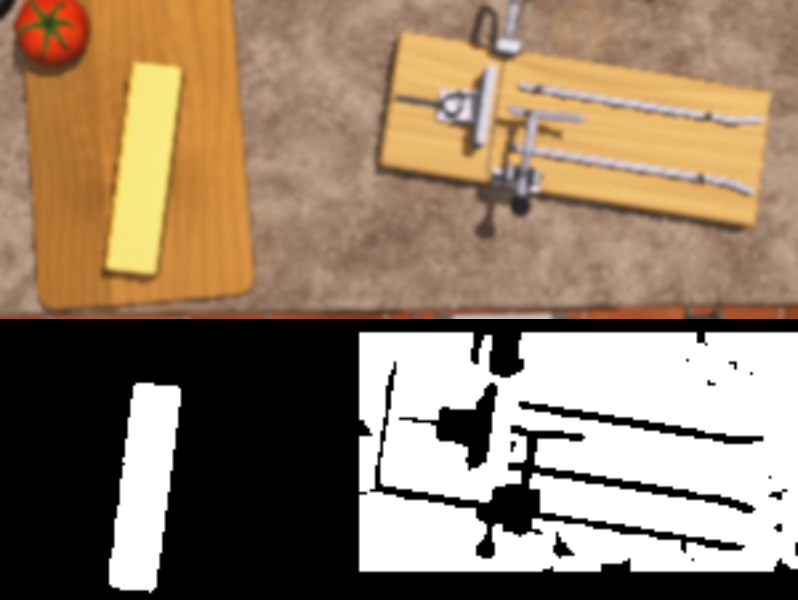

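The cheese mask is clean: the cheese lies along the world x axis at about −7°. The slicer mask leaked onto the worktop, so I'll tighten it and use the rails too.

```bash
python3 - <<'E'
from h import *
s=load('top0'); f=s['frame']; hsv=cv2.cvtColor(f,cv2.COLOR_RGB2HSV)
print(hsv[285,350],hsv[200,470])
m=cv2.inRange(hsv,(12,105,150),(25,255,255)); m[:,:335]=0;m[:,500:]=0;m[:195]=0;m[285:]=0
m=cv2.morphologyEx(m,cv2.MORPH_CLOSE,np.ones((3,3))); m=cv2.morphologyEx(m,cv2.MORPH_OPEN,np.ones((5,5)))
n,l,st,_=cv2.connectedComponentsWithStats(m);print(st)
big=[i for i in range(1,n) if st[i,4]>300]
ys,xs=np.nonzero(np.isin(l,big)); P=plane(s,np.c_[xs,ys],.030)[:,:2].astype(np.float32)
rc=cv2.minAreaRect(P);print(rc)
a=np.deg2rad(rc[2]); 
# rails and fence hand-picked from 2.66 zoom
q=lambda u,v:(200+(u+.5)/2.66-.5,190+(v+.5)/2.66-.5)
R1=plane(s,[q(520,86),q(706,116)],.040);R2=plane(s,[q(512,148),q(700,178)],.040)
for A in(R1,R2): d=A[0]-A[1];print(A[:,:2],np.linalg.norm(d),np.rad2deg(np.arctan2(d[1],d[0])))
F=plane(s,[q(495,68),q(482,146)],.074);print('fence',F)
T=plane(s,[(219,200)],.05);print(T)
for nm,X in dict(c=(.487,.19,.2)).items():
  print(r.inverse_kinematics(X,[180,0,90]))
E
```

```text
[ 12  87 146] [ 13  78 157]
[[     0      0    640    480 301615]
 [   343    202    147     56   3031]
 [   402    229     86     30   1516]
 [   404    250     81     25   1038]]
((0.5244786143302917, -0.20678916573524475), (0.353786826133728, 0.13067002594470978), 79.94648742675781)
[[ 0.56138564 -0.15298891]
 [ 0.53148272 -0.32527152]] 0.17485846897368396 80.15332971362359
[[ 0.50364809 -0.14372688]
 [ 0.47380257 -0.31681225]] 0.17563968203367852 80.21655949961479
fence [[ 0.57221072 -0.12563846  0.074     ]
 [ 0.50128309 -0.11180253  0.074     ]]
[[0.6189226  0.27859366 0.05      ]]
[ 1.75837542e+01 -3.32458490e+00  1.00069939e+02 -2.54444375e-14
  8.32546456e+01  1.75837542e+01]
```

Slicer: yaw is about 80.1° and the origin is near (0.528, −0.185), with the fence about 66 mm along. I'll move over the slicer and use the wrist camera to refine this.

```bash
python3 - <<'E'
from h import *
r.reach([.50,-.25,.40],[180,0,80])
s=snap('wrist','w0'); st=r.sense(); print(st['clock'],st['tcp_pos'],st['orientation'])
R=np.array(s['R']); print(-R.T@np.array(s['t']),R[2])
E
```

```text
3.0583 [ 0.50032894 -0.24937647  0.40002254] [ 1.79994094e+02 -7.20608770e-03  8.00706254e+01]
[ 0.51577408 -0.1663766   0.37985235] [-0.05446371 -0.30191379 -0.95177821]
```

View pics/w0.png

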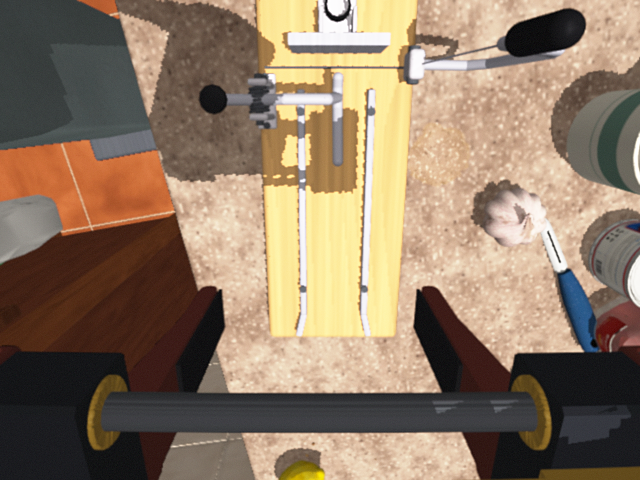

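The wrist view shows the rails running from (301,92) to (303,289) and from (371,92) to (364,289). The fence front is at rows 33–52, the cutting line at row 67, the finger toe near (338,163), and the board's end edge at row 335. Next I'll measure the rails, fence and board end.

```bash
python3 - <<'E'
from h import *
s=load('w0'); hsv=cv2.cvtColor(s['frame'],cv2.COLOR_RGB2HSV)
m=cv2.inRange(hsv,(0,0,120),(180,60,255))
C=[]
for lo,hi in((290,316),(355,380)):
    p=[]
    for v in list(range(188,282)):
        u=np.nonzero(m[v,lo:hi])[0]
        if 2<len(u)<14: p.append((lo+u.mean(),v,len(u)))
    p=np.array(p); X=plane(s,p[:,:2],.040)[:,:2]
    vx,vy,x0,y0=cv2.fitLine(X.astype(np.float32),cv2.DIST_HUBER,0,1e-4,1e-4).ravel()
    if vy<0: vx,vy=-vx,-vy
    print(len(p),p[:,2].mean(),np.rad2deg(np.arctan2(vy,vx)),x0,y0); C.append((x0,y0,np.arctan2(vy,vx)))
a=(C[0][2]+C[1][2])/2; ex=np.array([np.cos(a),np.sin(a)]);n=np.array([-ex[1],ex[0]])
yL,yR=[n@np.array(c[:2]) for c in C]; print('yaw',np.rad2deg(a),'sep',yL-yR); yc=(yL+yR)/2
f=lambda uv,z:(plane(s,uv,z)[:,:2]@ex)
print('rail start/flare',f([(302.5,289),(364,289)],.04),'rail far end',f([(371,90.5)],.04),'wire',f([(340,67.5)],.03),'board end',f([(300,336),(380,336)],.03))
print('fence bottom',f([(310,52.5),(370,52.5)],.032),'top back',f([(340,33.5)],.074))
for u in(310,370): print(hsv[28:72,u,2],hsv[28:72,u,1])
print('toe',f([(338,165)],.077), (plane(s,[(338,165)],.077)[:,:2]@n)-yc)
print('ycoord of centre',yc,'origin from board end', )
E
```

```text
94 6.914893617021277 80.16972 0.4817515 -0.27147394
94 7.691489361702128 80.05265 0.5391996 -0.27660608
yaw 80.11119 sep 0.057475984
rail start/flare [-0.23315793 -0.23322344] rail far end [-0.05704451] wire [-0.03863182] board end [-0.29012188 -0.2902514 ]
fence bottom [-0.0274782  -0.02747888] top back [-0.02090951]
[252 252 252 252 251 250 250 249 248 249 249 249 249 249 250 252 239 159
 101 103 100 103 106 100 112 202 254 254 253 252 252 252 252 252 252 253
 255 248 160 118 192 255 255 253] [103 101 104  91  34   6   5   4   4   4   4   4   4   4   4   4   7  11
  15  17  15  12  17  20  27 112 117 104 100 101 103  99 101 101 101 102
 106 123  67  26  98 108 101 103]
[254 254 254 254 251 253 252 250 250 250 250 250 250 251 251 253 248 174
 107 100 105 105 110 109 103 172 254 255 254 254 254 254 254 254 254 254
 255 255 216 115 195 255 255 254] [ 93  95  96  97  42   7   4   3   2   3   3   2   3   3   2   3   6  12
  10  15  10   5  19  23  15 105 120  93  89  93  89  90  91  90  90  89
  90  95  97  11  97 101  89  92]
toe [-0.1125742] [-0.00084889]
ycoord of centre -0.54995406 origin from board end
```

```bash
cat >> h.py <<'E'
YAW=80.11; a_=np.deg2rad(YAW); EX=np.array([np.cos(a_),np.sin(a_),0]); N=np.array([-EX[1],EX[0],0])
O=-.0925*EX-.550*N
def S(x,y,z): return O+EX*x+N*y+np.array([0,0,z])
def stt(m=''):
    s=r.sense(); p=s['tcp_pos']-O; F=s['contact_force']
    print(m,'t%.2f'%s['clock'],'x%.2f y%.2f z%.2f'%(1e3*p@EX,1e3*p@N,1e3*p[2]),'F',np.round([F@EX,F@N,F[2]],2),'T',np.round(s['torque'],2),'rpy',np.round(s['orientation'],2),'op%.4f g%.1f'%(s['opening'],s['gripper_force'])); return s
E
python3 - <<'E'
from h import *
a=np.deg2rad(-7.2); g=np.array([.4873,.1916])-.038*np.array([np.cos(a),np.sin(a)])
r.reach([*g,.32],[180,0,-7.2]); stt('above')
r.servo_line([*g,.218],speed=.12); stt('down')
r.grab(50); stt('grab')
r.servo_line([*g,.32],speed=.08); stt('up')
snap('scene','s1'); snap('wrist','w1')
E
```

```text
above t5.11 x362.93 y140.57 z320.16 F [-0.22  0.01  0.24] T [0.01 0.12 0.01] rpy [ 1.8e+02 -2.0e-02 -7.2e+00] op0.0878 g0.0
down t6.11 x363.31 y140.52 z218.93 F [-0.23 -0.48  0.29] T [0.02 0.17 0.01] rpy [-1.7996e+02 -8.0000e-02 -7.2000e+00] op0.0875 g0.0
grab t6.83 x363.20 y140.81 z218.01 F [0.03 0.43 1.07] T [-0.01  0.16  0.01] rpy [-180.      0.     -7.19] op0.0460 g50.0
up t8.26 x363.12 y140.88 z319.19 F [-0.26  0.36 -4.41] T [ 0.01  0.27 -0.01] rpy [ 1.7996e+02  7.0000e-02 -7.2000e+00] op0.0455 g50.0
```

View pics/s1.png

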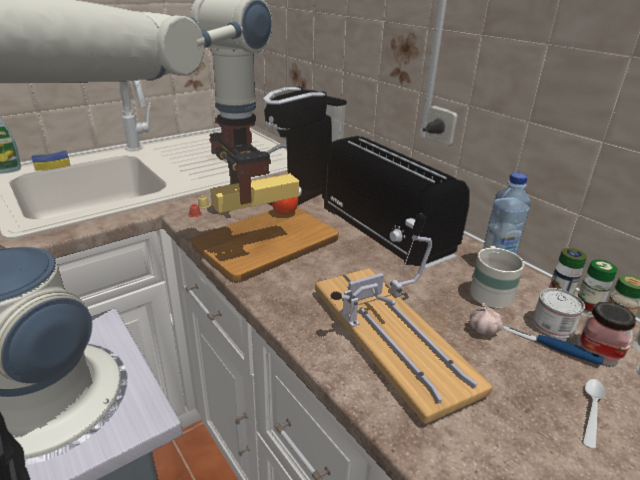

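View pics/w1.png

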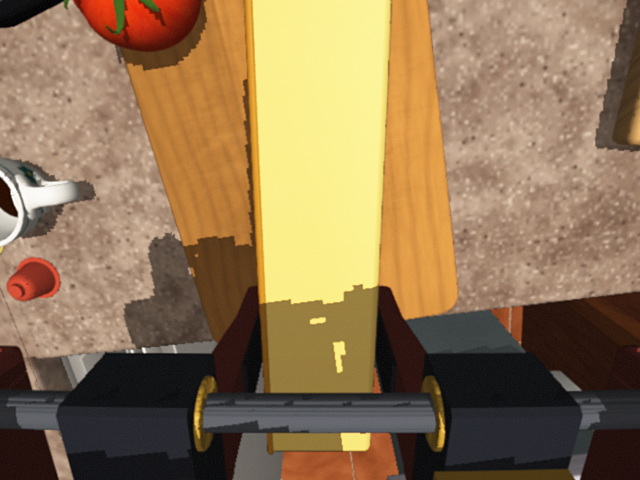

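The cheese is held at an opening of 46 mm and looks level; the wrist view shows its edges at about u=255 and 385 and its trailing end at row 452. I'll check its yaw and offset in the grip, then carry it over.

```bash
python3 - <<'E'
from h import *
s=load('w1'); hsv=cv2.cvtColor(s['frame'],cv2.COLOR_RGB2HSV)
m=cv2.inRange(hsv,(20,60,80),(35,255,255)); L=[];Rr=[]
for v in range(20,270):
    u=np.nonzero(m[v,230:410])[0]
    if len(u)>90: L.append((230+u.min(),v)); Rr.append((231+u.max(),v))
T=.319-.163-.033+.040; a=np.deg2rad(-7.2); tx=np.array([np.cos(a),np.sin(a)]); ty=np.array([-tx[1],tx[0]])
tcp=(O+EX*.36312+N*.14088)[:2]
for E in(L,Rr):
    X=plane(s,E,T)[:,:2]-tcp; x=X@tx;y=X@ty; k=np.polyfit(x,y,1); print(len(E),np.rad2deg(np.arctan(k[0])),k[1],x.min(),x.max())
print('trail',(plane(s,[(300,452),(350,450)],T)[:,:2]-tcp)@tx)
p=r.sense()['tcp_pos']; r.servo_line([p[0],p[1],.43],speed=.15)
r.reach(S(-.178,0,.43),[180,0,YAW]); stt('over')
r.servo_line(S(-.178,0,.252),speed=.12); stt('low')
snap('scene','s2'); snap('wrist','w2')
E
```

```text
250 0.04465370983526358 0.01981893176937645 0.03032284299820581 0.11346137088026186
250 0.04886651616342697 -0.023159739299271426 0.030276866397230488 0.11344560294789544
trail [-0.05767709 -0.05656652]
over t11.43 x-177.41 y-0.22 z429.91 F [-0.02  0.06 -3.3 ] T [-0.19  0.05  0.02] rpy [-1.800e+02 -1.000e-02  8.014e+01] op0.0459 g50.0
low t13.06 x-178.12 y-0.23 z253.10 F [ 0.72  0.02 -3.7 ] T [-0.27  0.09 -0.05] rpy [1.7991e+02 5.0000e-02 8.0110e+01] op0.0455 g50.0
```

```bash
python3 - <<'E'
import cv2
a=cv2.imread('pics/s2.png')[220:440,280:520];b=cv2.imread('pics/w2.png')
import numpy as np
cv2.imwrite('pics/c2.png',np.hstack([cv2.resize(a,(400,367)),cv2.resize(b,(400,300))[:].repeat(1,0) if 0 else cv2.copyMakeBorder(cv2.resize(b,(400,300)),0,67,0,0,0)]))
E
```

```text
(no output)
```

View pics/c2.png

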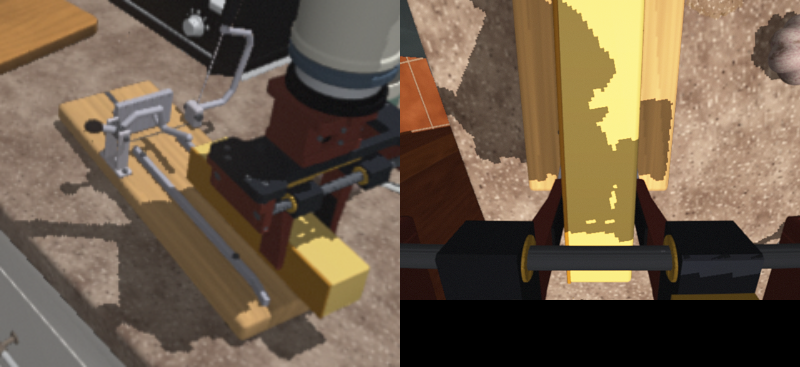

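The cheese is square and centred in the grip, with its trailing end 57 mm behind, and it sits over the channel. Now I'll lower it, watching the force.

```bash
python3 - <<'E'
from h import *
f0=r.sense()['contact_force'][2]
for z in [.245,.242,.239,.236,.233,.231,.229,.228,.227,.226,.225,.2245,.224]:
    r.servo_line(S(-.178,0,z),speed=.03); r.wait(.05); s=stt('%.4f'%z)
    if s['contact_force'][2]-f0>4 : break
E
```

```text
0.2450 t13.59 x-177.97 y0.05 z244.72 F [-0.12 -0.71 -3.39] T [-0.15  0.09  0.04] rpy [-1.7997e+02 -1.0000e-02  8.0110e+01] op0.0456 g50.0
0.2420 t13.89 x-177.96 y0.01 z241.86 F [-0.04 -0.2  -3.96] T [-0.17  0.11 -0.03] rpy [-1.7999e+02 -1.0000e-02  8.0110e+01] op0.0460 g50.0
0.2390 t14.19 x-177.98 y0.04 z238.81 F [-0.19  0.21 -3.52] T [-0.21  0.09  0.01] rpy [-1.7998e+02 -1.0000e-02  8.0110e+01] op0.0457 g50.0
0.2360 t14.49 x-177.98 y0.04 z235.80 F [-0.34  0.47 -2.96] T [-0.19  0.1   0.03] rpy [-1.7998e+02 -1.0000e-02  8.0110e+01] op0.0455 g50.0
0.2330 t14.79 x-177.97 y0.03 z232.79 F [ 0.47 -0.27 -3.15] T [-0.15  0.07  0.04] rpy [-1.7998e+02 -1.0000e-02  8.0110e+01] op0.0459 g50.0
0.2310 t15.09 x-177.98 y0.03 z230.90 F [ 0.11 -0.64 -3.7 ] T [-0.17  0.04 -0.03] rpy [-1.7999e+02 -1.0000e-02  8.0110e+01] op0.0459 g50.0
0.2290 t15.39 x-177.97 y0.03 z228.86 F [-0.58 -0.47 -3.1 ] T [-0.19  0.13 -0.02] rpy [-1.7999e+02 -1.0000e-02  8.0110e+01] op0.0461 g50.0
0.2280 t15.69 x-178.00 y0.01 z227.98 F [-0.34 -0.06 -3.36] T [-0.14  0.14 -0.03] rpy [-179.99   -0.     80.11] op0.0460 g50.0
0.2270 t15.99 x-177.99 y0.01 z226.93 F [-0.79 -1.23 -2.76] T [-0.12  0.11 -0.02] rpy [-179.99   -0.     80.11] op0.0455 g50.0
0.2260 t16.29 x-178.01 y-0.01 z226.04 F [ 0.23 -0.13 -3.42] T [-0.16  0.09 -0.01] rpy [180.     0.    80.11] op0.0458 g50.0
0.2250 t16.59 x-178.00 y-0.03 z225.93 F [1.81 2.4  3.58] T [0.33 0.6  0.03] rpy [1.7996e+02 2.0000e-02 8.0110e+01] op0.0458 g50.0
```

It is seated on the bed at z 225.9, exactly as expected. Next I'll feed in under the finger, logging the force.

```bash
cat >> h.py <<'E'
def favg(n=6):
    A=[]
    for _ in range(n): r.wait(.02); s=r.sense(); A.append(s['contact_force'])
    F=np.mean(A,0); p=s['tcp_pos']-O
    return np.array([F@EX,F@N,F[2]]),1e3*np.array([p@EX,p@N,p[2]]),s
E
python3 - <<'E'
from h import *
r.servo_line(S(-.178,0,.2259),speed=.03); print(favg()[:2])
for x in [-.165,-.150,-.142,-.136,-.13,-.124,-.118,-.112,-.107,-.102,-.097,-.092,-.087]:
    r.servo_line(S(x,0,.2259),speed=.03); F,p,s=favg(3); print('%.2f'%s['clock'],np.round(p,2),np.round(F,2),np.round(s['torque'],2),'lead %.1f'%(p[0]+133))
    if abs(F[0])>14 or abs(F[1])>10: print('STOP');break
E
```

```text
(array([-0.03270715,  0.22682827,  0.74978024]), array([-1.78044314e+02, -8.87866961e-02,  2.25964355e+02]))
17.57 [-1.6455e+02 -9.0000e-02  2.2594e+02] [1.5  0.25 1.  ] [ 0.12  0.07 -0.07] lead -31.6
18.27 [-1.4957e+02 -7.0000e-02  2.2593e+02] [1.66 0.82 1.8 ] [ 0.12  0.07 -0.01] lead -16.6
18.74 [-1.4168e+02 -3.0000e-02  2.2592e+02] [0.9  0.05 1.74] [ 0.11  0.09 -0.03] lead -8.7
19.14 [-1.3573e+02 -3.0000e-02  2.2596e+02] [0.54 0.87 1.55] [ 0.04  0.01 -0.07] lead -2.7
19.54 [-1.3022e+02  1.0000e-02  2.2594e+02] [-3.25 -0.75  0.68] [-0.52  0.19 -0.06] lead 2.8
19.94 [-1.2407e+02 -1.0000e-02  2.2596e+02] [-3.02 -0.14  0.61] [-0.57  0.12 -0.03] lead 8.9
20.34 [-1.1802e+02 -1.0000e-02  2.2595e+02] [-2.67 -0.11  0.64] [-0.56  0.15 -0.02] lead 15.0
20.74 [-1.1202e+02 -1.0000e-02  2.2593e+02] [-3.44 -0.03  0.66] [-0.57  0.15 -0.04] lead 21.0
21.11 [-1.0661e+02 -4.0000e-02  2.2594e+02] [-0.2  -0.06  2.03] [-0.22  0.06  0.02] lead 26.4
21.48 [-101.96    0.    225.92] [-2.65 -0.28  1.35] [-0.45  0.14 -0.11] lead 31.0
21.84 [-9.6960e+01  1.0000e-02  2.2591e+02] [-3.12  0.14  1.5 ] [-0.53  0.19 -0.04] lead 36.0
22.21 [-91.94  -0.   225.93] [-3.   -0.13  1.46] [-0.54  0.2  -0.08] lead 41.1
22.57 [-8.693e+01 -1.000e-02  2.259e+02] [-3.31  0.3   1.76] [-0.6   0.15 -0.04] lead 46.1
```

```bash
python3 - <<'E'
from h import *
B=[];x=-.087
while x<-.040:
    x+= .001 if x<-.0755 else .0003
    r.servo_line(S(x,0,.2259),speed=.01); F,p,s=favg(4)
    if x>-.080: print('%.2f'%s['clock'],'cmd%.1f'%(1e3*x),np.round(p,2),np.round(F,2),'lead %.1f'%(p[0]+133))
    b=np.median(B[-10:]) if B else -3.2
    if F[0]<b-1.7:
        F,p,s=favg(8)
        if F[0]<b-1.7: print('CONTACT',b,F,p); break
    B.append(F[0])
    if s['clock']>50: break
E
```

```text
24.79 cmd-80.0 [-8.0020e+01  1.0000e-02  2.2592e+02] [-4.79 -0.07  2.06] lead 53.0
25.11 cmd-79.0 [-79.    -0.   225.93] [-4.75  0.15  1.99] lead 54.0
25.43 cmd-78.0 [-78.    -0.   225.94] [-4.77  0.34  2.24] lead 55.0
25.74 cmd-77.0 [-77.01  -0.   225.93] [-4.64  0.37  1.38] lead 56.0
26.06 cmd-76.0 [-7.6010e+01 -1.0000e-02  2.2596e+02] [-4.44 -0.11  2.02] lead 57.0
26.38 cmd-75.0 [-75.01  -0.   225.96] [-4.69  0.12  2.03] lead 58.0
26.69 cmd-74.7 [-74.78  -0.   225.95] [-5.75 -0.02  2.41] lead 58.2
27.01 cmd-74.4 [-7.4500e+01  1.0000e-02  2.2593e+02] [-4.88  0.47  2.6 ] lead 58.5
27.32 cmd-74.1 [-7.4190e+01  1.0000e-02  2.2593e+02] [-5.74 -0.25  1.97] lead 58.8
27.64 cmd-73.8 [-7.3870e+01 -1.0000e-02  2.2593e+02] [-5.38  0.2   1.92] lead 59.1
27.96 cmd-73.5 [-73.59   0.   225.91] [-5.32 -0.14  2.29] lead 59.4
28.27 cmd-73.2 [-7.3310e+01  1.0000e-02  2.2594e+02] [-5.3   0.11  1.89] lead 59.7
28.59 cmd-72.9 [-72.99  -0.   225.93] [-5.34  0.12  2.14] lead 60.0
28.91 cmd-72.6 [-72.7    0.   225.93] [-5.21 -0.25  2.  ] lead 60.3
29.23 cmd-72.3 [-72.4   -0.   225.93] [-5.17  0.23  2.3 ] 
[... 1305 characters left out ...]
-0.1   1.84] lead 65.7
34.92 cmd-66.9 [-6.699e+01  1.000e-02  2.259e+02] [-5.54  0.25  1.92] lead 66.0
35.24 cmd-66.6 [-6.6710e+01  2.0000e-02  2.2593e+02] [-5.08 -0.2   1.78] lead 66.3
35.56 cmd-66.3 [-66.37   0.   225.93] [-5.3   0.05  2.53] lead 66.6
35.88 cmd-66.0 [-6.6100e+01  1.0000e-02  2.2592e+02] [-5.36  0.39  2.53] lead 66.9
36.19 cmd-65.7 [-6.5870e+01  1.0000e-02  2.2591e+02] [-5.63 -0.09  2.36] lead 67.1
36.51 cmd-65.4 [-6.5810e+01  2.0000e-02  2.2596e+02] [-6.55 -0.21  1.92] lead 67.2
36.83 cmd-65.1 [-6.5700e+01  4.0000e-02  2.2595e+02] [-8.06 -0.11  1.57] lead 67.3
CONTACT -5.192131208037072 [-7.64499952 -0.1659552   1.63676517] [-6.56983952e+01  4.22213638e-02  2.25928404e+02]
```

There is clear contact: the arm stalls and the force is about 2.5 N above the drag. Now I'll release and lift.

```bash
python3 - <<'E'
from h import *
r.let_go(); stt('open')
r.servo_line(S(-.0653,0,.33),speed=.08); r.servo_line(S(-.11,0,.36),speed=.15); r.wait(.3); stt('up')
snap('wrist','w3'); 
a=load('w3')['frame']; b=snap('scene','s3')['frame'][240:420,290:500]
cv2.imwrite('pics/c3.png',np.hstack([cv2.resize(b,(400,360)),cv2.resize(a[:,120:520],(400,480))[:360]])[:,:,::-1])
s=load('w3')
print('fence bottom px now for x .065', proj(s,[S(.065,.03,.032),S(.065,-.03,.032),S(.0673,.02,.07),S(.0673,-.02,.07)]))
E
```

```text
open t37.77 x-65.09 y-0.01 z225.93 F [0.28 0.   0.09] T [-0.03  0.1   0.03] rpy [180.    -0.    80.11] op0.0876 g0.0
up t40.02 x-109.42 y-0.02 z359.46 F [-0.56 -0.15 -1.03] T [-0.06  0.09  0.02] rpy [-1.7996e+02 -3.0000e-02  8.0160e+01] op0.0880 g0.0
fence bottom px now for x .065 [[274.78932381 -22.52011385]
 [362.49274363 -22.58603884]
 [284.60190829 -48.06216151]
 [352.31046847 -48.12419325]]
```

View pics/c3.png

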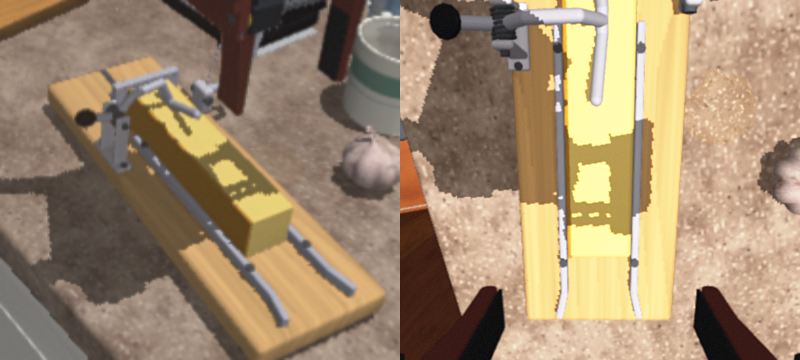

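The cheese lies straight between the rails with the finger raised on top of it. One last numeric check of the trailing edge (crop row 256 equals full-image row 256), then I'll hand in.

```bash
python3 - <<'E'
from h import *
s=load('w3'); X=plane(s,[(290,256),(345,256)],.07)-O; print('trailing x (exp -122.7), y',1e3*X@EX,1e3*X@N)
if np.all(np.abs(X@EX+.1227)<.004): print(r.hand_in())
E
```

```text
trailing x (exp -122.7), y [-123.70918737 -123.67440752] [ 20.77768286 -19.28636211]
the job is handed in; nothing more can be done
None
```

The job is handed in: the cheese lies flat in the channel under the raised finger, its end butted against the thickness fence (felt about 67 mm along the slicer's x axis, at roughly 2.5 N above the drag), and the gripper is released and clear; no verdict came back.

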